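Load the cassette carriage and lock it in its gate

ROBOT

A 6-joint arm with a two-finger parallel gripper is mounted at the origin on a cart in front of the work surface, level with it; the furniture and walls round the work are solid. World frame = base frame: x ahead of the robot, y to its left, z up, the work surface at z = 0. Lengths are in m, angles in rad, forces in N, time in s.
With the tool pointing down it reaches from about 0.375 to 0.975 m from the base axis. Payload 3.8 kg.
Tool frame: the origin (TCP) lies midway between the tips of the shut fingers; the grasp point (between the pads) lies 19 mm behind it; z points along the fingers, y is the line along which they close (so a half turn about z gives the same grasp; the last joint's range is limited). The gripper opens to 85 mm and grips with 20 to 120 N. Pads are 22 mm wide; open, the fingers measure 114 mm over their backs; the gripper's body (76 mm by 85 mm) begins 54 mm behind the grasp point. The pads swing forward as they close: fully open they stand 13 mm farther back than shut.
Start: joints at [1.194, 0.264, 1.604, -0, 1.274, -0.037], TCP at [0.225, 0.636, 0.231] pointing down, gripper open.
Joint ranges: [-2.63, 2.63], [-0.94, 2.18], [0.31, 2.57], [-1.31, 4.45], [0, 2.66], [-2.55, 2.55]. Speed limits (rad/s): [2.57, 2.57, 3.14, 3.14, 3.14, 3.14].

INTERFACE

Orientations are given as a rotation vector (axis times angle).
In Python, from workcell import read_state, vision, ticket gives the robot as it stands. The module is installed in compiled form; this text tells all that it offers.
- The arm moves only by the tool jog_arm, never from a script. Its arguments are lists of equal length, an entry for each row: "turn": the turn, a rotation vector about the tool's x, y, z in rad, a list of three; "delta_pos": the shift along the tool's x, y, z in m, a list of three; "gripper": the finger opening in m, from 0 to 0.0854. In form: {"turn": [[rx, ry, rz], ...], "delta_pos": [[dx, dy, dz], ...], "gripper": [gripper, ...]}. A call has 1 to 20 rows; each row shifts and turns the commanded pose from where the row before left it, along the tool's axes as they then stand; what a row does not reach is not made up. A row lasts 1/12 s, in which the tool goes at most 41.7 mm and 7.16 degrees, less where a joint would pass 70% of its speed; a pose out of reach is approached as far as the arm can. A call with a gripper value outside its range is refused whole. The fingers move at their own pace and stop on an object; "grip_force" is the grip in N (left out, the last holds). Time passes only in rows, so rows that do not move let the fingers close. It gives the time, the measured TCP pose, the force, the opening and the grip force at its end, in the units of the state.
- read_state(): the state, without advancing time (a new reading comes with each control period).
- vision.read_camera(name): name is "scene" or "top"; returns the picture (384x512x3 uint8, red, green, blue); there is no depth.
- vision.calibration(name): a dict with "vfov" (degrees; the focal length in pixels is half the picture's height over the tangent of half this angle, whatever the lens; pixels are square), "cx", "cy" (the principal point, pixels), "dist" ([k1, k2, p1, p2, k3] as OpenCV has them; the pictures are not rectified), "R" (3x3) and "t" (3): a world point X has camera coordinates R X + t. Camera axes: x right, y down, z forward; pixel columns grow to the right and rows downward; lengths in m; the calibration is good to about 2 mm. A picture is of the moment at which its call begins. calibration takes no time and is no camera call.
- ticket.finish_job(): hands the job in; it is judged then, once.
The state is a dict: "time": time; "q": joint angles; "joint_vel": joint speeds; "joint_torque": joint torques, N m; "tool_pos": TCP position; "tcp_rot": TCP orientation; "wrist_force": force on the tool from outside, world axes, zero at the start; "torque": the same for the moment, N m; "width": opening from 0.0 (shut) to 1.0 (fully open); "grip_force": force on a finger pad.
Only numpy, scipy, OpenCV 4.12 (cv2) and the standard library are available. Lean on these libraries where they do the work, as an engineer would, in place of code of your own. Each camera call takes 0.05 s, during which the arm holds its last target. There are 200 camera calls.

TASK

Load the test cassette into the reader: push the black star knob along its slot, away from the open front of the reader, until it stops at the corner, then push it sideways into the short end of the slot, fully home, so that the carriage is locked. Only push it with the fingers, never grip the knob, and leave the two vials and the small bottle standing where they are.

Things in the scene. Friction and masses are not known exactly. Their poses are not given: they have to be found in the camera images.
- reader: The cassette reader, fixed: grey base 200 (x) by 170 (y) by 10 mm; origin at the centre of its underside, on the bench. x: loading direction, away from its open front; y: left; z: up. A white hood covers the cassette lane on the right: x -12 to +98, y -85 to -25 mm, 62 mm high. On the left lies an aluminium gate plate with the L slot: x -82 to +77, y -18 to +81 mm, top 30 mm up (screw heads 32).
- carriage (a joint): Travel (m) of the cassette carriage and knob along the reader's +x: 0 at the open front, 0.075 at the far end, a hard stop. Starts near the front. Stays where left; about 2 N to slide. The knob cannot turn the corner before about 0.071.
- lock (a joint): Travel (m) of the knob across, along the reader's -y: 0 in the long leg of the slot (up to 2 mm play), 0.030 at the closed end of the short leg, a hard stop. Stays where left; about 2 N to slide.
- knob (a point): Centre of the black four-lobed star knob, 46 mm above the bench. Four upright round lobes, 16 mm diameter, stand 14 mm from the centre towards the reader's -x, +x, +y, -y: 44 mm across. Lobes reach from 36 to 56 mm above the bench, a cap of 26 mm diameter to 64 mm. It slides only; it does not turn, tip or lift. At the locked end it is 8 mm clear of the hood.
- gate_corner (a point): Centre of the slot at its corner, at the plate's top, 30 mm above the bench (reader frame x +25, y +35 mm). The long leg of the slot runs to it along +x from x -50, y +35 mm, where the knob starts (or up to 20 mm further in).
- gate_end (a point): Centre of the pin when at the closed end of the short leg, at the plate's top (reader frame x +25, y +5 mm): 30 mm from the corner towards the reader's -y, towards the hood.
- vial_white: White-capped vial, 25 mm diameter, 46 mm high, loose, upright beside the reader; origin at the centre of its underside. Leave it alone.
- vial_red: Red-capped vial, 25 mm diameter, 46 mm high, loose, upright beside the reader; origin at the centre of its underside. Leave it alone.
- bottle_small: Larger red-capped bottle, 43 mm diameter, 68 mm high, loose, upright beside the reader; origin at the centre of its underside. Leave it alone.

How it is judged:
On the way, in this order (a step that is already met when the one before it is completed fails the run):
1. the knob is pushed along the long leg to the corner, not yet across (value of joint carriage above 0.07 m and value of joint lock below 0.01 m).
2. the knob is pushed across to the closed end of the short leg (value of joint carriage above 0.069 m and value of joint lock above 0.026 m), for 0.2 s.
At the end, for the whole second after the job is handed in: The carriage is at least 69 mm in (of 75) and the knob at least 26 mm across (of 30), at rest; the vials and the bottle stand upright (all of step 2 and velocity of joint carriage between -0.01 and 0.01 m/s and velocity of joint lock between -0.01 and 0.01 m/s and angle between each of vial_white, vial_red, bottle_small's own z axis and vertical below 0.2 rad); the robot touches nothing.
It fails at once if the knob is gripped: opposite lobes squeezed between the fingers ((contact force between the fingers and lock_c0 above 1 N and contact force between the fingers and lock_c1 above 1 N) or (contact force between the fingers and lock_c2 above 1 N and contact force between the fingers and lock_c3 above 1 N)).
It fails at once if a vial or the bottle is lifted, or moved more than 15 mm (distance of any of vial_white, vial_red, bottle_small from where it was at the start of the episode above 0.015 m).
It also fails if it takes over 42 s, if anything falls off the work surface, if the arm or the gripper's body presses on something with over 40 N, if the wrist force passes 120 N, or if a joint passes its speed limit or range.

## Working session

There is one attempt and no reset: what is moved stays moved. The work goes in short steps, Python scripts to look and compute and a tool call to move; the robot and the scene stay as the last step left them, time stands still between calls to the robot, and variables do not carry over. Pictures are saved under pics/ and viewed, at most 10 in all, crops included, and the job is handed in when it is done.

Besides the shell and the picture viewer there is one more tool, called after "Call:" in YAML: its name, and indented under it one key for each argument. jog_arm: Moves the arm, as the interface text tells. Its arguments: {"type":"object","properties":{"turn":{"type":"array","items":{"type":"array","items":{"type":"number"}}},"delta_pos":{"type":"array","items":{"type":"array","items":{"type":"number"}}},"gripper":{"type":"array","items":{"type":"number"}},"grip_force":{"type":"number"}},"required":["turn","delta_pos","gripper"]}

```bash
mkdir -p pics
python3 - <<'E'
from workcell import read_state, vision
import cv2,numpy as np
for n in("scene","top"):
    im=vision.read_camera(n); cv2.imwrite(f"pics/{n}0.png",im[:,:,::-1]); c=vision.calibration(n)
    print(n,c["vfov"],c["cx"],c["cy"],c["dist"],(-np.array(c["R"]).T@c["t"]).round(3))
s=read_state();print(s["time"],s["tool_pos"],s["tcp_rot"],s["wrist_force"])
print(cv2.Rodrigues(np.array(s["tcp_rot"],float))[0].round(3))
E
```

```text
scene 44.3945385387746 254.19343935742486 191.33950825767585 [0.00455626 0.         0.         0.         0.        ] [-0.033 -0.514  0.475]
top 42.26257549128262 258.4365872868064 187.12858765980604 [-0.13999434  0.          0.          0.          0.        ] [0.382 0.157 0.956]
0.1 [0.22474083 0.63578888 0.23004112] [-0.53112421 -3.09592466  0.00318144] [-0.74310737 -1.13533812  0.77810558]
[[-0.943  0.333 -0.001]
 [ 0.333  0.943 -0.002]
 [ 0.    -0.002 -1.   ]]
```

View pics/top0.png

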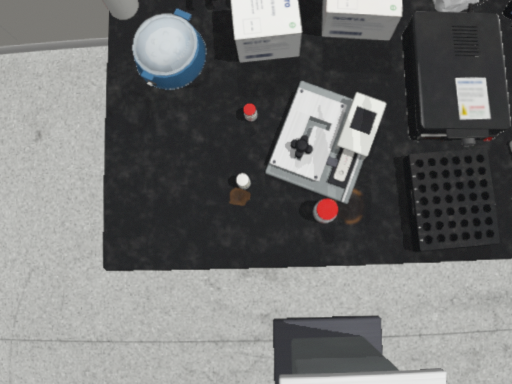

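View pics/scene0.png

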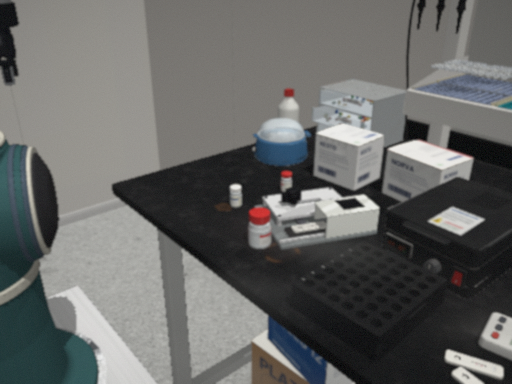

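The top view shows the reader at about (325,140), with its open front facing down-left. The knob is near (301,147), the white vial at (243,181), the red vial at (250,112) and the bottle at (326,210). The scene view agrees. Next I'll measure them.

```bash
cat > h.py <<'E'
import cv2,numpy as np
from workcell import vision,read_state
def cal(n):
    c=vision.calibration(n); f=192/np.tan(np.radians(c["vfov"]/2))
    return np.array([[f,0,c["cx"]],[0,f,c["cy"]],[0,0,1]]),np.array(c["dist"],float),np.array(c["R"]),np.array(c["t"])
def ray(n,px,z):
    K,d,R,t=cal(n); u=cv2.undistortPoints(np.array(px,float).reshape(-1,1,2),K,d).reshape(-1,2)
    D=np.c_[u,np.ones(len(u))]@R; o=-R.T@t
    return (o+D*((z-o[2])/D[:,2])[:,None])[:,:2]
def proj(n,X):
    K,d,R,t=cal(n); return cv2.projectPoints(np.array(X,float).reshape(-1,1,3),cv2.Rodrigues(R)[0],t,K,d)[0].reshape(-1,2)
E
python3 - <<'E'
from h import *
im=cv2.imread("pics/top0.png"); x0,y0,x1,y1=215,70,405,235
hsv=cv2.cvtColor(im,cv2.COLOR_BGR2HSV)
print(hsv[100:205:8,320].tolist(), hsv[150,280:380:6].tolist())
def comps(m,lo,z,name):
    m=m.astype(np.uint8);m2=np.zeros_like(m);m2[y0:y1,x0:x1]=m[y0:y1,x0:x1]
    for c in cv2.findContours(m2,cv2.RETR_EXTERNAL,cv2.CHAIN_APPROX_NONE)[0]:
        if cv2.contourArea(c)<lo: continue
        w=ray("top",c.reshape(-1,2),z).astype(np.float32); r=cv2.minAreaRect(w)
        print(name,cv2.boundingRect(c),"c",np.round(r[0],4),"size",np.round(r[1],4),"ang",round(r[2],2))
H,S,V=[hsv[...,i].astype(int) for i in range(3)]
comps((V>215)&(S<40),40,0.03,"white30"); comps((V>215)&(S<40),40,0.062,"white62")
comps((V>90),60,0.01,"base10")
red=(S>150)&(V>100)&((H<8)|(H>172)); comps(red,20,0.046,"red46"); comps(red,20,0.068,"red68")
comps((V>180)&(S<40),30,0.046,"w46")
k=(V<60); k2=np.zeros_like(k);k2[130:165,286:318]=k[130:165,286:318]; ys,xs=np.nonzero(k2)
print("knob",xs.mean(),ys.mean(),ray("top",[xs.mean(),ys.mean()],0.055),len(xs))
cv2.imwrite("pics/crop0.png",cv2.resize(im[y0:y1,x0:x1],None,fx=4,fy=3.6*4/3.6,interpolation=cv2.INTER_CUBIC)[:600])
E
```

```text
[[0, 0, 223], [60, 1, 213], [0, 0, 206], [90, 9, 147], [0, 0, 203], [0, 0, 205], [30, 1, 206], [60, 1, 209], [30, 1, 208], [0, 0, 209], [90, 8, 154], [90, 10, 149], [105, 12, 41], [1, 196, 212]] [[0, 0, 224], [30, 1, 223], [60, 2, 139], [120, 23, 33], [140, 20, 39], [120, 12, 63], [30, 1, 208], [0, 1, 208], [30, 1, 221], [90, 10, 106], [120, 8, 34], [30, 5, 142], [36, 6, 197], [36, 5, 235], [38, 5, 220], [45, 6, 82], [105, 11, 47]]
white30 (237, 174, 11, 11) c [0.5256 0.2192] size [0.0189 0.0191] ang 88.7
white30 (335, 158, 15, 22) c [0.5413 0.0287] size [0.016  0.0441] ang 65.67
white30 (309, 127, 8, 18) c [0.6057 0.0809] size [0.0106 0.0339] ang 66.34
white30 (340, 93, 45, 62) c [ 0.6262 -0.0126] size [0.0586 0.1097] ang 67.43
white30 (271, 91, 69, 87) c [0.6112 0.0925] size [0.0917 0.1567] ang 67.29
white62 (237, 174, 11, 11) c [0.5207 0.217 ] size [0.0183 0.0185] ang 88.7
white62 (335, 158, 15, 22) c [0.5358 0.0332] size [0.0155 0.0426] ang 65.67
white62 (309, 127, 8, 18) c [0.598  0.0835] size [0.0102 0.0327] ang 66.34
white62 (340, 93, 45, 62) c [ 0.6178 -0.0068] size [0.0566 0
[... 342 characters left out ...]
 c [0.4636 0.0632] size [0.0367 0.0387] ang 87.4
red46 (243, 103, 13, 12) c [0.6582 0.202 ] size [0.0216 0.0227] ang 62.71
red68 (317, 198, 21, 22) c [0.4616 0.0654] size [0.0359 0.0378] ang 87.4
red68 (243, 103, 13, 12) c [0.6515 0.2009] size [0.021  0.0222] ang 62.71
w46 (237, 174, 12, 12) c [0.5222 0.2172] size [0.0205 0.0207] ang 88.69
w46 (343, 159, 15, 42) c [0.516  0.0177] size [0.0042 0.0815] ang 67.6
w46 (334, 154, 18, 27) c [0.5393 0.0307] size [0.0193 0.0485] ang 67.41
w46 (338, 93, 48, 63) c [ 0.6219 -0.0094] size [0.06   0.1105] ang 67.23
w46 (270, 88, 73, 93) c [0.6063 0.0915] size [0.0979 0.1576] ang 67.54
knob 300.41628959276017 146.1764705882353 [[0.57976249 0.10801328]] 221
```

View pics/crop0.png

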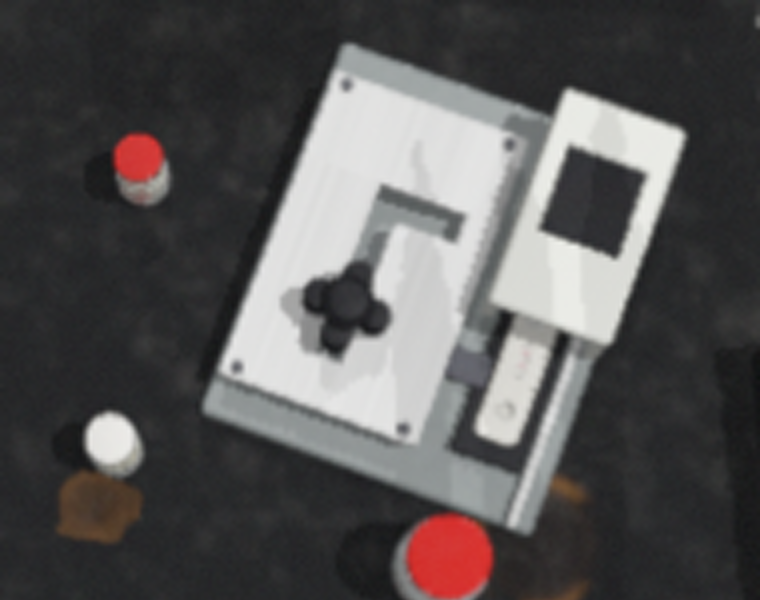

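The crop shows the four plate screws at crop pixels (347,84), (510,145), (236,367) and (404,428). The knob cap is at (352,305), and the slot corner is up-right of it. I'll compute the reader frame from these points.

Run:
```python
from h import *
P=lambda a:np.array(a)/4+[215-.375,70-.375]
s=ray("top",P([[347,84],[510,145],[236,367],[404,428]]),0.032)
pc=s.mean(0); e=(s[0]-s[2])+(s[1]-s[3]); e/=np.linalg.norm(e); ey=np.array([-e[1],e[0]])
print("plate c",pc.round(4),"yaw",np.degrees(np.arctan2(e[1],e[0])).round(2),"spans",np.linalg.norm(s[0]-s[2]),np.linalg.norm(s[0]-s[1]))
yaw=np.radians(-22.6); e=np.array([np.cos(yaw),np.sin(yaw)]); ey=np.array([-e[1],e[0]])
o=pc+.0025*e-.0315*ey; k=ray("top",P([352,305]),.064)[0]
rd=lambda w:np.round([(w-o)@e,(w-o)@ey],4)
hood=np.array([.6178,-.0068]); print("origin",o,"knob",k,rd(k),"hood c (expect .043,-.055)",rd(hood))
print("red vial",rd(np.array([.6582,.202])),"white",rd(np.array([.5222,.2172])),"bottle",rd(np.array([.4616,.0654])))
R=cv2.Rodrigues(np.array(read_state()["tcp_rot"],float))[0]; p=read_state()["tool_pos"]
rz=np.array([[np.cos(.054),-np.sin(.054),0],[np.sin(.054),np.cos(.054),0],[0,0,1]]); R2=R@rz
print("tool x",R2[:,0],"-e",-e)
for t in [(-.088,.035),(.025,.09)]:
    w=np.r_[o+t[0]*e+t[1]*ey,.14]; print(t,w,"d in turned tool",(R2.T@(w-p)).round(4))
np.savez("f.npz",o=o,e=e,ey=ey)
```

```text
plate c [0.6098 0.0907] yaw -22.81 spans 0.1493898442070704 0.08395097475317867
origin [0.59996112 0.0606387 ] knob [0.57821725 0.10443531] [-0.0369  0.0321] hood c (expect .043,-.055) [ 0.0424 -0.0554]
red vial [-0.0006  0.1529] white [-0.132   0.1147] bottle [-0.1296 -0.0488]
tool x [-9.23456155e-01  3.83703961e-01 -2.27017027e-05] -e [-0.92321022  0.38429532]
(-0.088, 0.035) [0.53216896 0.12676904 0.14      ] d in turned tool [-0.4792 -0.3519  0.0908]
(0.025, 0.09) [0.65762795 0.13412023 0.14      ] d in turned tool [-0.5922 -0.297   0.0907]
```

Call:
jog_arm:
  turn:
    - [0,0,0.054]
    - [0,0,0]
    - [0,0,0]
    - [0,0,0]
    - [0,0,0]
    - [0,0,0]
    - [0,0,0]
    - [0,0,0]
    - [0,0,0]
    - [0,0,0]
    - [0,0,0]
    - [0,0,0]
    - [0,0,0]
    - [0,0,0]
    - [0,0,0]
    - [0,0,0]
    - [0,0,0]
    - [0,0,0]
    - [0,0,0]
  delta_pos:
    - [0,0,0]
    - [-0.0282,-0.0207,0.0053]
    - [-0.0282,-0.0207,0.0053]
    - [-0.0282,-0.0207,0.0053]
    - [-0.0282,-0.0207,0.0053]
    - [-0.0282,-0.0207,0.0053]
    - [-0.0282,-0.0207,0.0053]
    - [-0.0282,-0.0207,0.0053]
    - [-0.0282,-0.0207,0.0053]
    - [-0.0282,-0.0207,0.0053]
    - [-0.0282,-0.0207,0.0053]
    - [-0.0282,-0.0207,0.0053]
    - [-0.0282,-0.0207,0.0053]
    - [-0.0282,-0.0207,0.0053]
    - [-0.0282,-0.0207,0.0053]
    - [-0.0282,-0.0207,0.0053]
    - [-0.0282,-0.0207,0.0053]
    - [-0.0282,-0.0207,0.0053]
    - [0,0,0]
  gripper: [0,0,0,0,0,0,0,0,0,0,0,0,0,0,0,0,0,0,0]

```text
time: 1.68
tool_pos: [0.5345, 0.1226, 0.1399]
tcp_rot: [0.621, 3.079, -0.004]
wrist_force: [-0.7, 0.2, -0.5]
width: 0.002
grip_force: 0.0
```

```bash
cat > where.py <<'E'
from h import *
f=np.load("f.npz");s=read_state();p=s["tool_pos"];w=p[:2]-f["o"]
F=np.array(s["wrist_force"]); R=cv2.Rodrigues(np.array(s["tcp_rot"],float))[0]
print("t",s["time"],"reader xy",(w@f["e"]).round(4),(w@f["ey"]).round(4),"z",round(p[2],4),"F",(F[:2]@f["e"]).round(2),(F[:2]@f["ey"]).round(2),F[2].round(2),"width",s["width"])
print("tool x.e,z",R[:2,0]@f["e"],R[2,:])
E
python3 where.py
python3 -c "
from h import *
cv2.imwrite('pics/top1.png',cv2.resize(vision.read_camera('top')[60:240,200:420,::-1],None,fx=3,fy=3))"
```

```text
t 1.6833 reader xy -0.0842 0.032 z 0.1399 F -0.78 -0.07 -0.46 width 0.0024608524904988437
tool x.e,z -0.9999933308555176 [-8.42500133e-04 -2.46845912e-03 -9.99996598e-01]
```

View pics/top1.png

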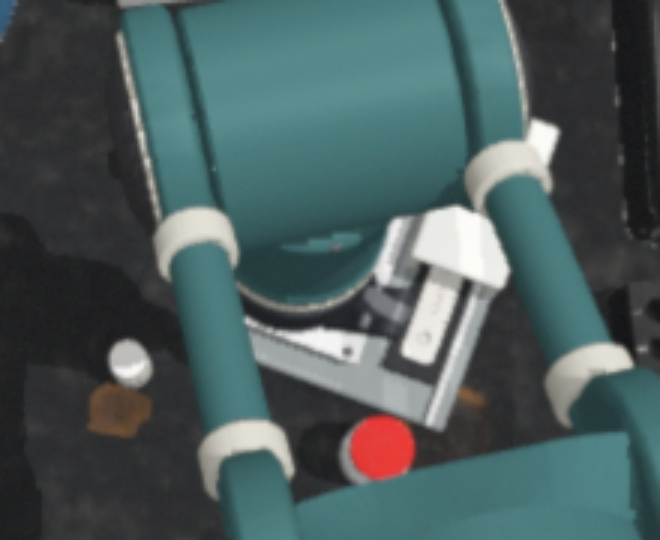

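The arm hides the knob in this view. The white vial and the bottle have not moved. I'll descend behind the knob.

Call:
jog_arm:
  turn:
    - [0,0,0]
    - [0,0,0]
    - [0,0,0]
    - [0,0,0]
    - [0,0,0]
  delta_pos:
    - [0.004,0.001,0.03]
    - [0,0,0.03]
    - [0,0,0.025]
    - [0,0,0.013]
    - [0,0,0]
  gripper: [0,0,0,0,0]

```text
time: 2.15
tool_pos: [0.525, 0.1303, 0.0392]
tcp_rot: [-0.612, -3.074, 0.004]
wrist_force: [-0.7, -0.1, -0.6]
width: 0.001
grip_force: 0.0
```

```bash
python3 where.py
python3 -c "
from h import *
cv2.imwrite('pics/sc1.png',cv2.resize(vision.read_camera('scene')[150:270,210:400,::-1],None,fx=4,fy=4))"
```

```text
t 2.15 reader xy -0.096 0.0355 z 0.0392 F -0.61 -0.35 -0.58 width 0.0011169637445458658
tool x.e,z -0.9999738331234177 [ 0.00705676 -0.00423601 -0.99996613]
```

View pics/sc1.png

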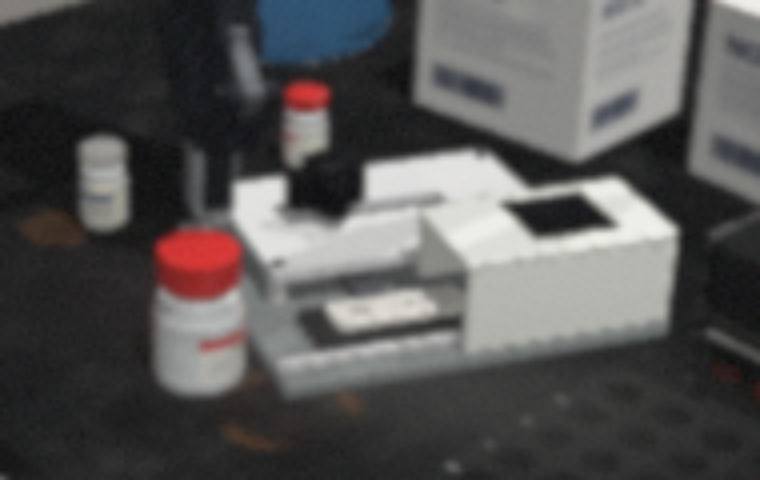

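The fingers stand behind the knob at the right height, and everything else is upright and in place. I'll start the push along +x, which is tool −x.

Call:
jog_arm:
  turn:
    - [0,0,0]
    - [0,0,0]
    - [0,0,0]
    - [0,0,0]
    - [0,0,0]
    - [0,0,0]
    - [0,0,0]
    - [0,0,0]
    - [0,0,0]
    - [0,0,0]
  delta_pos:
    - [-0.01,0,0]
    - [-0.01,0,0]
    - [-0.008,0,0]
    - [-0.008,0,0]
    - [-0.008,0,0]
    - [-0.008,0,0]
    - [-0.008,0,0]
    - [-0.008,0,0]
    - [-0.004,0,0]
    - [0,0,0]
  gripper: [0,0,0,0,0,0,0,0,0,0]

```text
time: 3.03
tool_pos: [0.5972, 0.1017, 0.0432]
tcp_rot: [0.615, 3.079, -0.0]
wrist_force: [-0.4, 0.0, -0.7]
width: -0.003
grip_force: 0.0
```

```bash
python3 where.py
```

```text
t 3.0333 reader xy -0.0183 0.0368 z 0.0432 F -0.37 -0.11 -0.71 width -0.0025846449210084736
tool x.e,z -0.9999991050224171 [-1.33324171e-03  2.38584660e-04 -9.99999083e-01]
```

Call:
jog_arm:
  turn:
    - [0,0,0]
    - [0,0,0]
    - [0,0,0]
    - [0,0,0]
  delta_pos:
    - [-0.003,-0.001,0.001]
    - [-0.003,0,0.001]
    - [-0.003,0,0]
    - [-0.002,0,0]
  gripper: [0,0,0,0]

```text
time: 3.37
tool_pos: [0.6052, 0.097, 0.0407]
tcp_rot: [-0.614, -3.08, 0.001]
wrist_force: [-1.3, 0.1, -1.8]
width: 0.0
grip_force: 0.8
```

```bash
python3 where.py
python3 -c "
from h import *
cv2.imwrite('pics/sc2.png',cv2.resize(vision.read_camera('scene')[150:270,210:400,::-1],None,fx=4,fy=4))"
```

```text
t 3.3667 reader xy -0.0091 0.0356 z 0.0407 F -1.25 -0.43 -1.83 width 9.683262043900034e-05
tool x.e,z -0.9999991388796734 [ 9.65034699e-04 -7.20889917e-04 -9.99999275e-01]
```

View pics/sc2.png

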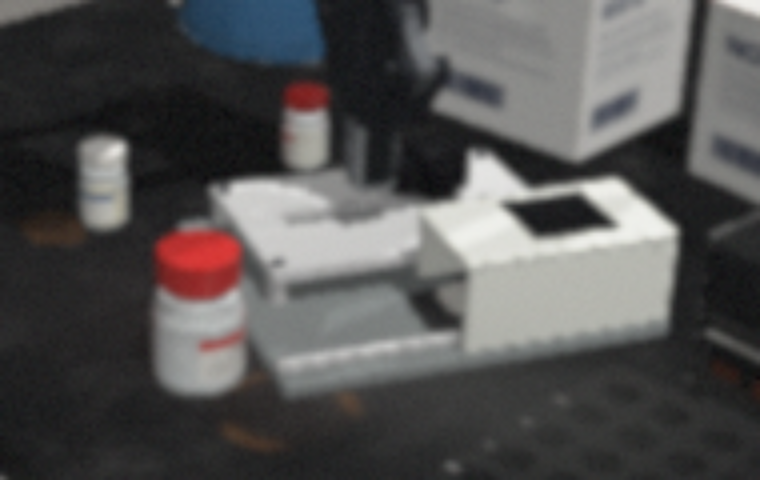

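The fingers have pushed the knob nearly to the corner, and the cassette is under the hood. I'll keep going until the force rises.

Call:
jog_arm:
  turn:
    - [0,0,0]
    - [0,0,0]
    - [0,0,0]
    - [0,0,0]
    - [0,0,0]
  delta_pos:
    - [-0.002,0,0]
    - [-0.002,0,0]
    - [-0.002,0,0]
    - [0,0,0]
    - [0,0,0]
  gripper: [0,0,0,0,0]

```text
time: 3.83
tool_pos: [0.6072, 0.0961, 0.0407]
tcp_rot: [-0.614, -3.072, 0.0]
wrist_force: [-11.1, 4.6, 6.6]
width: -0.001
grip_force: 6.2
```

```bash
python3 where.py
```

```text
t 3.8333 reader xy -0.007 0.0356 z 0.0407 F -11.99 -0.02 6.63 width -0.0008339082855962347
tool x.e,z -0.9999656029316265 [ 0.00829199 -0.00180315 -0.999964  ]
```

The knob has stalled at the expected place with 12 N, so it is at the corner stop. I'll go round to the knob's +y side.

Call:
jog_arm:
  turn:
    - [0,0,0]
    - [0,0,0]
    - [0,0,0]
    - [0,0,0]
    - [0,0,0]
    - [0,0,0]
    - [0,0,0]
    - [0,0,0]
    - [0,0,0]
    - [0,0,0]
    - [0,0,0]
  delta_pos:
    - [0.012,0,0]
    - [0.012,0,-0.002]
    - [0,0,0]
    - [0,0.018,0]
    - [0,0.018,0]
    - [0,0.016,0]
    - [0,0,0]
    - [-0.018,0,0]
    - [-0.018,0,0]
    - [-0.016,0,0]
    - [0,0,0]
  gripper: [0,0,0,0,0,0,0,0,0,0,0]

```text
time: 4.75
tool_pos: [0.6604, 0.1314, 0.0437]
tcp_rot: [0.614, 3.077, 0.0]
wrist_force: [-0.5, -0.9, 0.7]
width: -0.002
grip_force: 0.0
```

```bash
python3 where.py
python3 -c "
from h import *
cv2.imwrite('pics/sc3.png',cv2.resize(vision.read_camera('scene')[150:270,210:400,::-1],None,fx=4,fy=4))"
```

```text
t 4.75 reader xy 0.0286 0.0886 z 0.0437 F -0.12 -1.02 0.72 width -0.001767725211734573
tool x.e,z -0.9999941003176129 [-3.40994155e-03  9.93581958e-04 -9.99993693e-01]
```

View pics/sc3.png

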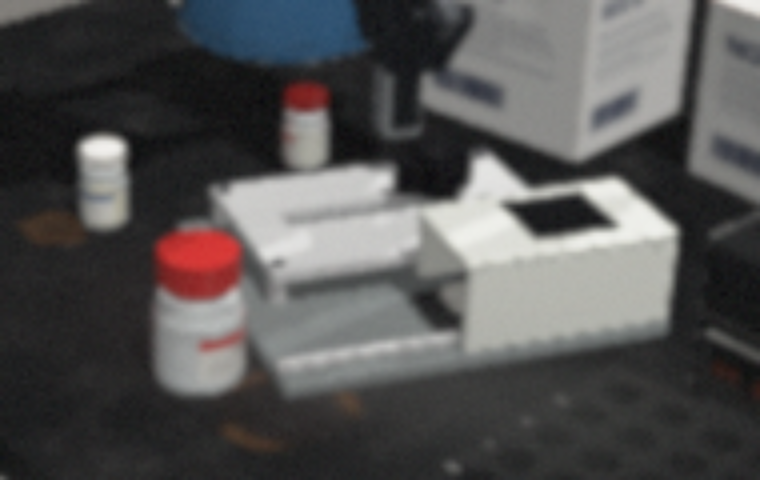

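The fingers now stand behind the knob on the +y side, and the vials and bottle are untouched. I'll push along −y.

Call:
jog_arm:
  turn:
    - [0,0,0]
    - [0,0,0]
    - [0,0,0]
    - [0,0,0]
    - [0,0,0]
    - [0,0,0]
    - [0,0,0]
  delta_pos:
    - [0.001,-0.008,0.001]
    - [0,-0.008,0]
    - [0,-0.007,0]
    - [0,-0.007,0]
    - [0,-0.006,0]
    - [0,-0.004,0]
    - [0,0,0]
  gripper: [0,0,0,0,0,0,0]

```text
time: 5.38
tool_pos: [0.64, 0.0946, 0.0422]
tcp_rot: [-0.615, -3.08, 0.001]
wrist_force: [0.3, -0.0, -0.3]
width: 0.0
grip_force: 0.0
```

```bash
python3 where.py
```

```text
t 5.3833 reader xy 0.0239 0.0467 z 0.0422 F 0.25 0.09 -0.32 width 0.00048671846405426666
tool x.e,z -0.9999999559123225 [ 2.95289561e-04 -6.36101337e-04 -9.99999754e-01]
```

Call:
jog_arm:
  turn:
    - [0,0,0]
    - [0,0,0]
    - [0,0,0]
    - [0,0,0]
    - [0,0,0]
    - [0,0,0]
  delta_pos:
    - [0,-0.003,0]
    - [0,-0.003,0]
    - [0,-0.002,0]
    - [0,-0.002,0]
    - [0,0,0]
    - [0,0,0]
  gripper: [0,0,0,0,0,0]

```text
time: 5.88
tool_pos: [0.6373, 0.087, 0.0424]
tcp_rot: [0.615, 3.08, 0.002]
wrist_force: [1.5, 4.0, 0.5]
width: -0.005
grip_force: 2.1
```

```bash
python3 where.py
```

```text
t 5.8833 reader xy 0.0243 0.0387 z 0.0424 F -0.15 4.24 0.54 width -0.004589957700874893
tool x.e,z -0.9999997286250266 [-5.00260875e-04  1.17282325e-03 -9.99999187e-01]
```

Force is 4 N at y = 38.7 mm. I'll press further to confirm the stop.

Call:
jog_arm:
  turn:
    - [0,0,0]
    - [0,0,0]
    - [0,0,0]
    - [0,0,0]
    - [0,0,0]
  delta_pos:
    - [0,-0.002,0]
    - [0,-0.002,0]
    - [0,-0.001,0]
    - [0,0,0]
    - [0,0,0]
  gripper: [0,0,0,0,0]

```text
time: 6.3
tool_pos: [0.637, 0.086, 0.0428]
tcp_rot: [0.615, 3.077, 0.011]
wrist_force: [3.8, 16.6, -2.5]
width: 0.002
grip_force: 8.0
```

```bash
python3 where.py
```

```text
t 6.3 reader xy 0.0244 0.0376 z 0.0428 F -2.85 16.77 -2.54 width 0.002456213849253448
tool x.e,z -0.9999980356031799 [-0.00195378  0.00740778 -0.99997065]
```

It is at a hard stop with 17 N. I'll retreat, lift clear and check with the top camera.

Call:
jog_arm:
  turn:
    - [0,0,0]
    - [0,0,0]
    - [0,0,0]
    - [0,0,0]
    - [0,0,0]
    - [0,0,0]
    - [0,0,0]
    - [0,0,0]
    - [0,0,0]
    - [0,0,0]
    - [0,0,0]
    - [0,0,0]
    - [0,0,0]
    - [0,0,0]
    - [0,0,0]
    - [0,0,0]
    - [0,0,0]
    - [0,0,0]
  delta_pos:
    - [0,0.012,0]
    - [0,0.015,0]
    - [0,0.01,-0.01]
    - [0,0,-0.03]
    - [0,0,-0.035]
    - [0,0,-0.035]
    - [0,0,-0.035]
    - [0.015,0.025,-0.01]
    - [0.02,0.03,0]
    - [0.02,0.03,0]
    - [0.02,0.03,0]
    - [0.02,0.03,0]
    - [0.02,0.03,0]
    - [0.02,0.03,0]
    - [0.02,0.03,0]
    - [0.02,0.03,0]
    - [0.02,0.03,0]
    - [0,0,0]
  gripper: [0,0,0,0,0,0,0,0,0,0,0,0,0,0,0,0,0,0]

```text
time: 7.8
tool_pos: [0.58, 0.4701, 0.1978]
tcp_rot: [-0.607, -3.082, -0.005]
wrist_force: [0.1, 0.3, -0.3]
width: -0.0
grip_force: 0.0
```

```bash
python3 where.py
python3 -c "
from h import *
cv2.imwrite('pics/top2.png',cv2.resize(vision.read_camera('top')[60:240,200:420,::-1],None,fx=3,fy=3))
f=np.load('f.npz')
X=lambda x,y,z:np.r_[f['o']+x*f['e']+y*f['ey'],z]
print((proj('top',[X(.025,.005,.064),X(.025,.035,.064)])-[200,60])*3)"
```

```text
t 7.8 reader xy -0.1758 0.3703 z 0.1978 F 0.01 0.29 -0.26 width -0.00021203716764709178
tool x.e,z -0.9999824987734519 [ 0.00103551  0.00300167 -0.99999496]
[[383.95472395 181.03733933]
 [338.19112163 164.3359027 ]]
```

View pics/top2.png

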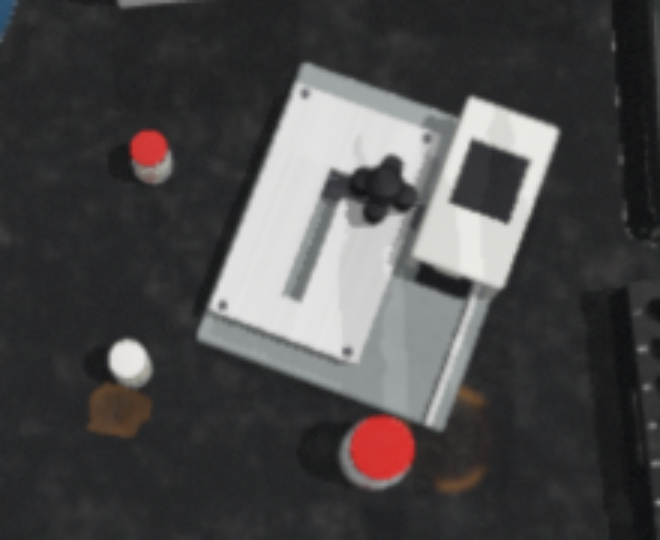

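The knob cap is at (386,180), and the expected position for the locked end is (384,181). Both vials and the bottle are in place.

```bash
python3 -c "
from workcell import ticket
print(ticket.finish_job())"
```

```text
the job is handed in; nothing more can be done
None
```

The cassette is loaded and the knob sits at the closed end of the slot: it hit hard stops at the corner and sideways, and the last top view agreed; the vials and bottle stayed put, and the job is handed in (no verdict returned).

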